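Find the hopper gate blade by its thickness and press it home

TASK

Three gate blades that look alike stand in the wooden rack: pinch them to find the one of middle thickness (12.5 mm), take it out and push it upright down the slot of the hopper neck, gently by feel, past the brake until it has the sprung seat well pressed down without ramming it solid, then let go so that it stays there. Leave the other two standing in the rack and do not tip over the cups or the jar.

Things in the scene. Friction and masses are not known exactly. Their poses are not given: they have to be found in the camera images.
- blade_1_mid (a point): Centre of an upright bare aluminium blade: 50 mm wide (its y), 95 mm tall (z) and 9.5, 12.5 or 15.5 mm thick (its x) over its whole height; foot 47.5 mm below this point. One of each thickness, in any order; neither name, look nor weight tells which, only pinching across the thickness. 0.11 to 0.22 kg, standing free in its rack place with some play.
- blade_2_mid (a point): Centre of an upright bare aluminium blade: 50 mm wide (its y), 95 mm tall (z) and 9.5, 12.5 or 15.5 mm thick (its x) over its whole height; foot 47.5 mm below this point. One of each thickness, in any order; neither name, look nor weight tells which, only pinching across the thickness. 0.11 to 0.22 kg, standing free in its rack place with some play.
- blade_3_mid (a point): Centre of an upright bare aluminium blade: 50 mm wide (its y), 95 mm tall (z) and 9.5, 12.5 or 15.5 mm thick (its x) over its whole height; foot 47.5 mm below this point. One of each thickness, in any order; neither name, look nor weight tells which, only pinching across the thickness. 0.11 to 0.22 kg, standing free in its rack place with some play.
- blade_1: The same blade as point blade_1_mid; origin at the centre of its foot.
- blade_2: The same blade as point blade_2_mid; origin at the centre of its foot.
- blade_3: The same blade as point blade_3_mid; origin at the centre of its foot.
- rack: Fixed dark wooden rack, 75 mm (x) by 262 mm (y), 30 mm high, with three equal places for blades in a row along its y, 85 mm apart, the middle one at the rack's centre; each is 17.5 mm (x) by 54 mm (y), 22 mm deep, floor 8 mm above the bench. Origin: centre of its underside.
- neck: Fixed grey hopper neck on a dark flange: flange 140 by 130 by 10 mm, body 86 mm (x) by 90 mm (y), top 75 mm above the bench, one blade slot straight down from its top (see point slot). Origin: centre of its underside. A sprung brake pad in the slot drags on the 12.5 mm blade by roughly 6 to 12 N as it slides and holds it where it is left; 9.5 mm would rattle, 15.5 mm does not enter.
- slot (a point): Centre of the slot's mouth in the top of the hopper neck, 75 mm above the bench; z up. The top 7 mm is a 45 degree lead-in, 28 by 68 mm at the top; below it the slot is 14 mm wide (its x, blade thickness) by 54 mm long (its y, blade width). The rubber brake pad on its +x side leaves 11 mm free; its bevel, 14 to 18 mm below the mouth, takes up to 16 N to pass.
- seat: Sprung seat hidden at the bottom of the slot. Its origin (bench height, below the slot) does not tell its height: its top is anywhere 24 to 40 mm below the mouth, to be found by feel. It pushes back 3 N at first touch and 1.5 N more per mm (10.5 N at 5 mm), then is solid; the brake's drag comes on top. Pressed 2.5 to 4.5 mm down is right.
- bean_jar: Amber glass jar with dark lid, 80 mm across, 130 mm tall. A bystander, not needed for the job; its origin is the centre of its underside.
- cup_white: White tasting cup, 84 mm across, 65 mm tall. A bystander, not needed for the job; its origin is the centre of its underside.
- cup_blue: Blue tasting cup, 84 mm across, 65 mm tall. A bystander, not needed for the job; its origin is the centre of its underside.
Not all that is in view belongs to the job. What is shaped like the blade_3 but blue is not meant.

How it is judged:
By the outcome, as a careful person would: the job done as asked, in the order asked, and still so for the second after the job is handed in, with the robot touching nothing.
It also fails if it takes over 61 s, if anything falls off the work surface, if the arm or the gripper's body presses on something with over 40 N, if the wrist force passes 120 N, or if a joint passes its speed limit or range.

ROBOT

A 6-joint arm with a two-finger parallel gripper is mounted at the origin on the work surface. World frame = base frame: x ahead of the robot, y to its left, z up, the work surface at z = 0. Lengths are in m, angles in rad, forces in N, time in s.
With the tool pointing down it reaches from about 0.275 to 0.875 m from the base axis. Payload 12.5 kg.
Tool frame: the origin (TCP) lies on the centre line of the jaws, within the pads' length; the fingertips stand r.finger_overhang ahead of it and the grasp point (between the pads) lies 3 mm ahead of it (r.finger_overhang is the distance from the TCP to the fingertips, in m); z points along the fingers, y is the direction in which the jaws open and shut (so a half turn about z gives the same grasp; the last joint's range is limited). The gripper opens to 85 mm and grips with 20 to 120 N. Pads are 22 mm wide; open, the fingers measure 114 mm over their backs; the gripper's body (76 mm by 85 mm) begins 54 mm behind the grasp point. The pads swing forward as they close: fully open they stand 13 mm farther back than shut.
Start: joints at [-1.271, 0.351, 1.652, -0, 1.139, -0.085], TCP at [0.206, -0.51, 0.253] pointing down, gripper open.
Joint ranges: [-2.75, 2.75], [-0.79, 2.1], [0.01, 2.65], [-1.57, 4.71], [0.07, 3.14], [-2.87, 2.87]. Speed limits (rad/s): [2.22, 2.22, 2.79, 3.14, 3.14, 3.14].

INTERFACE

Orientations are given as a unit quaternion [x, y, z, w].
In Python, from cell import r, optics gives the robot as it stands. The module is installed in compiled form; this text tells all that it offers. Calls block until the motion is done:
- r.move_to(position, orientation): joint-space move of the TCP to a pose.
- r.move_linear(position, rot=None, vel=0.15): straight line of the TCP; rot=None keeps the orientation; vel is the mean speed in m/s.
- r.set_joints(angles): joint-space move.
- r.set_gripper(opening, squeeze=None): opening from 0.0 (shut) to 1.0 (fully open); squeeze is the grip in N (None keeps the last); returns when the fingers have stopped.
- r.sleep(seconds).
- r.inverse_kinematics(position, orientation): joint angles nearest the present ones, or None.
- optics.get_image(name): name is "scene" or "top" or "wrist"; returns a dict with "pixels" (400x640x3 uint8, red, green, blue), "depth" (400x640 float32, m along the optical axis (not along the pixel's ray), 0 where there is no reading), "fx", "fy", "cx", "cy" (pixels), "camera_from_world" (4x4, takes a point from world to camera coordinates); the wrist camera has in their place "mount" (4x4, takes a point from camera to tool coordinates, whose origin is the TCP and whose axes are the flange's). Camera axes: x right, y down, z forward; pixel columns grow to the right and rows downward; lengths in m; the calibration is good to about 2 mm. A picture is of the moment at which its call begins: read the wrist's pose just before it.
A pose or a line that the arm cannot do raises r.PlanningError and nothing moves.
- r.hand_in(): hands the job in, once; it reports no verdict.
Readings, each from a call of its own:
- r.current_t(): time.
- r.current_q(): joint angles.
- r.current_qvel(): joint speeds.
- r.current_effort(): joint torques, N m.
- r.current_tool_pos(): TCP position.
- r.current_ee_rot(): TCP orientation.
- r.current_contact_force(): force on the tool from outside, world axes, zero at the start.
- r.current_torque(): the same for the moment, N m.
- r.current_opening(): opening from 0.0 (shut) to 1.0 (fully open).
Only numpy, scipy, OpenCV 4.12 (cv2) and the standard library are available. Lean on these libraries where they do the work, as an engineer would, in place of code of your own. Each camera call takes 0.05 s, during which the arm holds its last target.

## Working session

There is one attempt and no reset: what is moved stays moved. The work goes in short steps, each a Python script; the robot and the scene stay as the last script left them, time stands still between calls to the robot, and variables do not carry over. Pictures are saved under pics/ and viewed, and the job is handed in when it is done.

```bash
mkdir -p pics
python3 - <<'E'
from cell import r, optics
import numpy as np, cv2
print(r.current_t(), r.finger_overhang, r.current_tool_pos(), r.current_ee_rot(), r.current_opening())
for n in ("scene","top"):
    d=optics.get_image(n); cv2.imwrite(f"pics/{n}0.png",d["pixels"][:,:,::-1]); np.savez(f"{n}0.npz",**d)
    print(n,d["fx"],d["cx"],d["cy"],d["camera_from_world"].round(4).tolist())
print(r.current_t())
E
```

```text
0.0 0.022 [ 0.20640047 -0.50947173  0.25277195] [ 9.81547177e-01  1.91219246e-01 -5.42296155e-05 -5.80355631e-04] 1.0014124531735964
scene 486.4064858866832 313.604642207559 212.13623321201501 [[0.6284, 0.7779, -0.0018, -0.3723], [0.6267, -0.5077, -0.5912, -0.3633], [-0.4608, 0.3704, -0.8065, 1.642], [0.0, 0.0, 0.0, 1.0]]
top 379.37994839514016 313.96095235240637 195.91160158208675 [[-0.0265, -0.9996, 0.0052, 0.0058], [-0.9966, 0.026, -0.0781, 0.6231], [0.0779, -0.0072, -0.9969, 0.868], [0.0, 0.0, 0.0, 1.0]]
0.1
```

View pics/scene0.png

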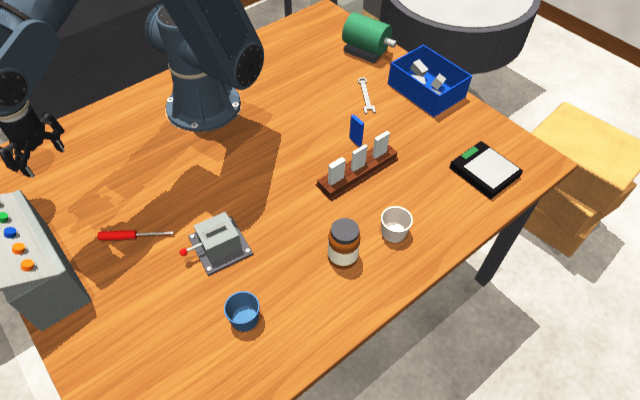

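View pics/top0.png

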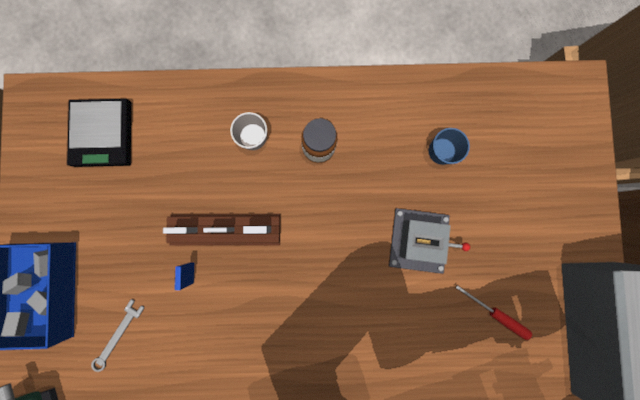

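The rack with its three blades is at top px (165–280, 215–245), and the neck's slot is at about (427, 242) with its lever to the right. The blue decoy stands at (185, 276). I'll turn these into metric poses from the depth.

```bash
cat > h.py <<'E'
import numpy as np
def cloud(d):
    z=d["depth"].astype(float); v,u=np.mgrid[:z.shape[0],:z.shape[1]]
    p=np.stack([(u-d["cx"])/d["fx"]*z,(v-d["cy"])/d["fy"]*z,z],-1)
    T=np.linalg.inv(d["camera_from_world"]); w=p@T[:3,:3].T+T[:3,3]; w[z==0]=np.nan
    return w
E
python3 - <<'E'
import numpy as np, cv2
from h import cloud
for n in ("top","scene"):
    d=dict(np.load(n+"0.npz")); w=cloud(d)
    px=d["pixels"].astype(int)
    if n=="top":
        X=w.reshape(-1,3); 
        print("table z",np.nanmedian(w[300:330,200:250,2]))
    X=w.reshape(-1,3);X=X[~np.isnan(X[:,0])]
    # regions
    rk=X[(abs(X[:,0]-0.53)<.15)&(X[:,1]>0.05)&(X[:,1]<.45)]
    def rect(m,name):
        q=X[m]
        if len(q)<8: print(n,name,len(q));return
        (c,s,a)=cv2.minAreaRect((q[:,:2]*1000).astype(np.float32)); print(n,name,len(q),np.round(c,1),np.round(s,1),round(a,2),"z",np.median(q[:,2]).round(4))
    reg=(X[:,0]>.38)&(X[:,0]<.65)&(X[:,1]>0.05)&(X[:,1]<.42)
    rect(reg&(X[:,2]>.024)&(X[:,2]<.034)&(X[:,0]>.47),"racktop")
    m=reg&(X[:,2]>.085)&(X[:,2]<.115)
    q=X[m]; print(n,"tops",len(q),q.min(0) if len(q) else '',q.max(0) if len(q) else '')
    img=np.zeros((300,420),np.uint8)
    ij=np.stack([(q[:,0]-.38)*1000,(q[:,1])*1000],1).astype(int); img[ij[:,0],ij[:,1]]=255
    k,lab=cv2.connectedComponents(cv2.dilate(img,np.ones((9,9))))
    L=lab[ij[:,0],ij[:,1]]
    for i in range(1,k):
        p=q[L==i]; (c,s,a)=cv2.minAreaRect((p[:,:2]*1000).astype(np.float32)); print("  blade",len(p),np.round(c,1),np.round(s,1),round(a,2),p[:,2].max().round(4))
    nk=(X[:,0]>.35)&(X[:,0]<.68)&(X[:,1]>-.45)&(X[:,1]<-.1)
    rect(nk&(X[:,2]>.07)&(X[:,2]<.08),"necktop")
    rect(nk&(X[:,2]>.006)&(X[:,2]<.014),"flange")
d=dict(np.load("top0.npz"))["pixels"][:,:,::-1]
cv2.imwrite("pics/crop1.png",np.vstack([cv2.resize(d[195:295,150:290],None,fx=5,fy=3*5/5,interpolation=0)[:300],cv2.resize(d[200:280,380:520],(700,300),interpolation=0)]))
E
```

```text
table z 0.00011690126687580182
top racktop 2448 [525.  206.3] [262.  112.9] 88.49 z 0.0299
top tops 614 [0.42697534 0.09445357 0.08521633] [0.55894734 0.31587099 0.10799496]
  blade 169 [451.2 285.3] [13.1 48.5] 89.06 0.0978
  blade 167 [549.5 118.7] [48.7 12.9] 88.47 0.1069
  blade 123 [551.7 203.3] [48.9  8.7] 88.45 0.108
  blade 155 [553.  290.3] [50.9 10.8] 88.22 0.106
top necktop 1418 [ 512.8 -257. ] [91.3 86.1] 81.08 z 0.075
top flange 1431 [ 481.5 -290.3] [372.3 182.5] 47.45 z 0.0101
scene racktop 850 [525.9 202.6] [265.2 115.9] 88.26 z 0.0275
scene tops 382 [0.42748002 0.09003096 0.08510311] [0.5603826  0.31488398 0.10500456]
  blade 63 [451.8 281.7] [14.6 48.4] 86.91 0.0965
  blade 127 [549.9 115.3] [50.5 17.9] 89.36 0.1046
  blade 87 [551.5 199.1] [48.8 12.5] 86.53 0.105
  blade 105 [552.5 287. ] [55.9 15.9] 89.16 0.1028
scene necktop 740 [ 512.4 -259.6] [90.3 90.6] 80.99 z 0.0726
scene flange 738 [ 464.3 -294.3] [289.5 211.8] 14.79 z 0.0086
```

View pics/crop1.png

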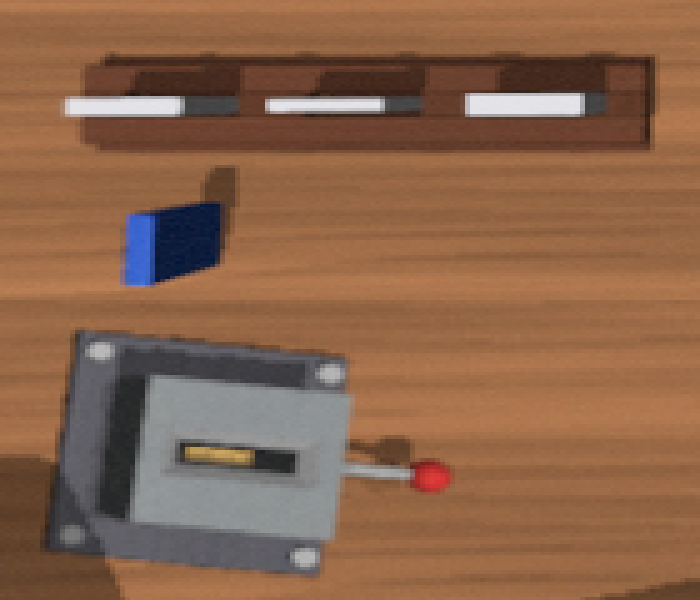

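```bash
cat >> h.py <<'E'
def quat(phi): # tool down, tool x at angle phi
    return np.array([np.cos(phi/2),np.sin(phi/2),0,0])
E
python3 - <<'E'
from cell import r, optics
import numpy as np, cv2
from h import *
D=np.deg2rad
for s in (90,-90):
    print(s,r.inverse_kinematics([.551,.204,.2],quat(D(s-1.4))),r.inverse_kinematics([.5128,-.258,.2],quat(D(s-8.9))))
s=90
if r.inverse_kinematics([.551,.29,.2],quat(D(s-1.4))) is None: s=-90
r.set_gripper(0.5,30)
r.move_to([.515,-.258,.26],quat(D(s-8.9)))
print(r.current_t(),r.current_tool_pos(),r.current_ee_rot())
d=optics.get_image("wrist");cv2.imwrite("pics/w1.png",d["pixels"][:,:,::-1]);np.savez("w1.npz",pos=r.current_tool_pos(),rot=r.current_ee_rot(),**d)
print(d["mount"].round(4).tolist(),d["fx"])
E
```

```text
90 [ 2.75362605e-01  4.75964042e-01  1.60398386e+00 -4.44089210e-16
  1.06164475e+00  2.99797215e-01] [-5.47233522e-01  4.52913532e-01  1.64098341e+00 -4.44089210e-16
  1.04769572e+00 -3.91899219e-01]
-90 [ 2.75362605e-01  4.75964042e-01  1.60398386e+00 -4.44089210e-16
  1.06164475e+00 -2.84179544e+00] [-5.47233522e-01  4.52913532e-01  1.64098341e+00 -4.44089210e-16
  1.04769572e+00  2.74969343e+00]
2.0667 [ 0.51451922 -0.25884699  0.25999866] [ 7.60424720e-01  6.49426082e-01 -9.87665578e-05  2.04214580e-05]
[[0.0014, -0.9643, -0.2647, 0.0666], [1.0, 0.0014, 0.0005, 0.0005], [-0.0001, -0.2647, 0.9643, -0.12], [0.0, 0.0, 0.0, 1.0]] 276.72363288256855
```

View pics/w1.png

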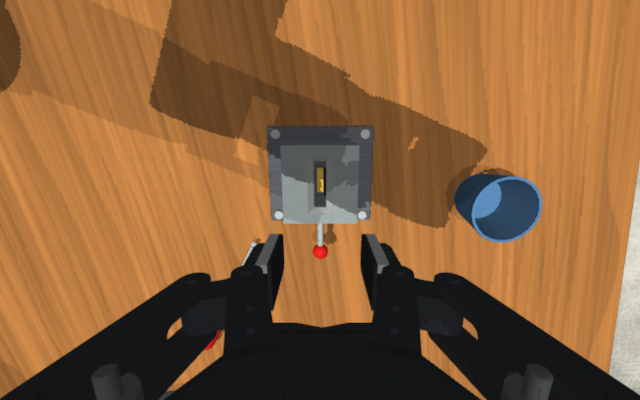

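The neck top is at about (320, 184) and its slot runs along the image's vertical; the fingers are at the bottom. I'll refine the slot pose from this view.

```bash
cat >> h.py <<'E'
from scipy.spatial.transform import Rotation as R
def wcloud(d,pos,rot):
    T=np.eye(4);T[:3,:3]=R.from_quat(rot).as_matrix();T[:3,3]=pos
    d=dict(d);d["camera_from_world"]=np.linalg.inv(T@d["mount"]);return cloud(d)
E
python3 - <<'E'
import numpy as np, cv2
from h import *
d=dict(np.load("w1.npz")); w=wcloud(d,d["pos"],d["rot"]); 
P=w[120:240,250:390]; px=d["pixels"][120:240,250:390]
m=(abs(P[...,2]-.075)<.004)
q=P[m]; print(len(q),cv2.minAreaRect((q[:,:2]*1000).astype(np.float32)),np.median(q[:,2]))
q0=q
# everything not top but inside body rectangle: lead-in + slot
(c,s,a)=cv2.minAreaRect((q0[:,:2]*1000).astype(np.float32))
# lower points that ray-intersect: intersect rays with z=.075 plane
T=np.eye(4);T[:3,:3]=R.from_quat(d["rot"]).as_matrix();T[:3,3]=d["pos"];T=T@d["mount"]
v,u=np.mgrid[120:240,250:390]
ray=np.stack([(u-d["cx"])/d["fx"],(v-d["cy"])/d["fy"],np.ones_like(u)],-1)@T[:3,:3].T
t=(.075-T[2,3])/ray[...,2]; X=T[:3,3]+t[...,None]*ray
yaw=np.deg2rad(-8.9); ex=np.array([np.cos(yaw),np.sin(yaw)]);ey=np.array([-ex[1],ex[0]])
C=np.array(c)/1000
l=np.stack([(X[...,:2]-C)@ex,(X[...,:2]-C)@ey],-1)
h=(P[...,2]<.0735)&(abs(l[...,0])<.03)&(abs(l[...,1])<.04)
print("hole at z=.075",(l[h].min(0)+l[h].max(0))/2,l[h].max(0)-l[h].min(0),cv2.minAreaRect((X[h][:,:2]*1000).astype(np.float32)))
h2=(P[...,2]<.066)&h
q=P[h2];print("slot pts",len(q),q[:,2].min(),q[:,2].max())
cv2.imwrite("pics/c2.png",cv2.resize(px[:,:,::-1],None,fx=5,fy=5,interpolation=0))
# top view same
d=dict(np.load("top0.npz"));Pw=cloud(d);T=np.linalg.inv(d["camera_from_world"])
v,u=np.mgrid[:400,:640]
ray=np.stack([(u-d["cx"])/d["fx"],(v-d["cy"])/d["fy"],np.ones(u.shape)],-1)@T[:3,:3].T
X=T[:3,3]+((.075-T[2,3])/ray[...,2])[...,None]*ray
l=np.stack([(X[...,:2]-C)@ex,(X[...,:2]-C)@ey],-1)
h=(Pw[...,2]<.0735)&(abs(l[...,0])<.03)&(abs(l[...,1])<.04)
print("top hole",(l[h].min(0)+l[h].max(0))/2,l[h].max(0)-l[h].min(0),cv2.minAreaRect((X[h][:,:2]*1000).astype(np.float32)))
E
```

```text
4977 ((511.87371826171875, -259.53668212890625), (89.50946807861328, 86.17281341552734), 81.12551879882812) 0.07444064150856045
hole at z=.075 [-3.97254212e-05  1.39228673e-04] [0.05986754 0.07834364] ((511.843994140625, -259.39068603515625), (78.31983184814453, 59.8675651550293), 81.06401062011719)
slot pts 538 0.00796214023414038 0.06419251548350025
top hole [5.36652576e-05 6.74256094e-04] [0.05976702 0.0767866 ] ((512.1232299804688, -258.9400939941406), (76.48462677001953, 59.66434860229492), 81.6007308959961)
```

View pics/c2.png

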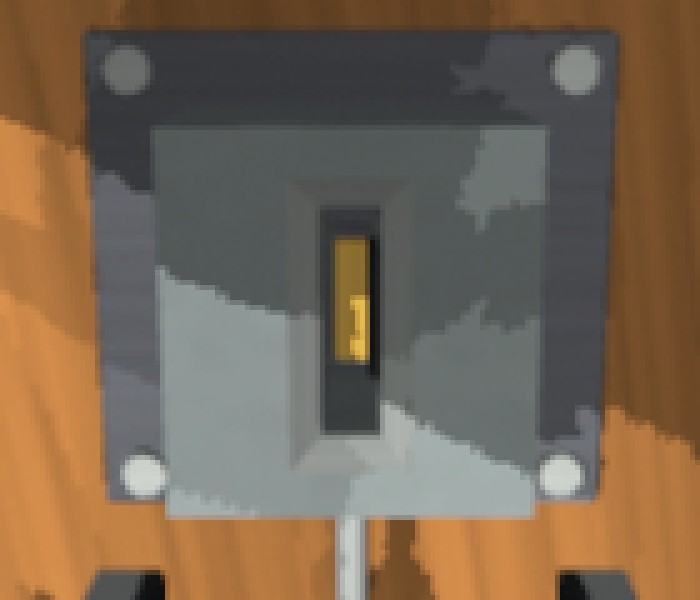

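Run:
```python
from cell import r, optics
import numpy as np, cv2
from h import *
r.move_to([.551,.19,.25],quat(np.deg2rad(90-1.4)))
pos,rot=r.current_tool_pos(),r.current_ee_rot()
d=optics.get_image("wrist");cv2.imwrite("pics/w2.png",d["pixels"][:,:,::-1])
w=wcloud(d,pos,rot); X=w.reshape(-1,3); print(r.current_t(),pos)
q=X[(X[:,2]>.099)&(X[:,2]<.107)&(abs(X[:,0]-.55)<.05)&(X[:,1]>.05)&(X[:,1]<.35)]
ij=((q[:,:2]-[.48,.04])*1000).astype(int);img=np.zeros((150,330),np.uint8);img[ij[:,0],ij[:,1]]=255
k,lab=cv2.connectedComponents(cv2.dilate(img,np.ones((7,7))));L=lab[ij[:,0],ij[:,1]]
for i in range(1,k):
    p=q[L==i]; print(len(p),cv2.minAreaRect((p[:,:2]*1000).astype(np.float32)),np.median(p[:,2]))
q=X[(abs(X[:,2]-.03)<.003)&(abs(X[:,0]-.55)<.06)&(X[:,1]>.05)&(X[:,1]<.36)]
print("rack",len(q),cv2.minAreaRect((q[:,:2]*1000).astype(np.float32)))
```

```text
3.8167 [0.55132177 0.18905569 0.25002197]
640 ((549.1849975585938, 117.71651458740234), (50.93880844116211, 15.233512878417969), 88.89759063720703) 0.10236355602021108
496 ((550.8346557617188, 202.2377471923828), (49.488277435302734, 9.089995384216309), 88.77627563476562) 0.1022699140594596
817 ((552.2898559570312, 288.30462646484375), (49.26444625854492, 12.066329002380371), 88.2759017944336) 0.10235843757000734
rack 8140 ((550.422607421875, 203.053466796875), (260.7528381347656, 61.556175231933594), 88.6698989868164)
```

View pics/w2.png

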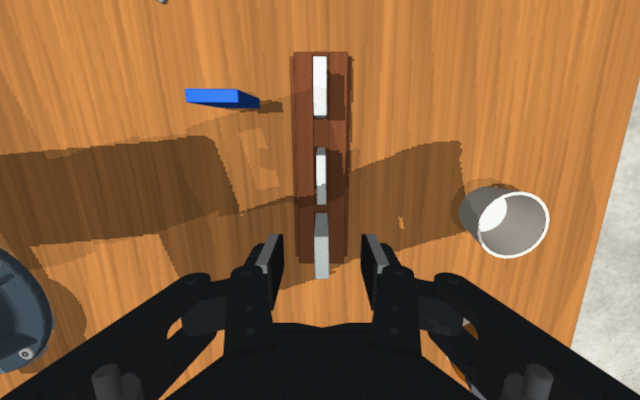

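The blades' tops are clear at (320, 85), (321, 175) and (321, 245). The far one, at y = 0.288, looks like the middle thickness. I'll pinch all three to confirm.

Run:
```python
from cell import r, optics
import numpy as np
from h import *
q=quat(np.deg2rad(90-1.35))
r.set_gripper(0.4,20)
for (x,y) in ((.5492,.1177),(.5508,.2022),(.5523,.2883)):
    r.move_to([x,y,.155],q); r.move_linear([x,y,.083],vel=.1)
    f0=np.array(r.current_contact_force())
    r.set_gripper(0.0,20); r.sleep(.2)
    o=[r.current_opening() for _ in range(5)]
    print(y,"open",np.round(o,4),"mm",np.mean(o)*85,"dF",(np.array(r.current_contact_force())-f0).round(2),r.current_tool_pos().round(4) if hasattr(r.current_tool_pos(),'round') else '',r.current_t())
    if y<.25:
        r.set_gripper(0.4); r.move_linear([x,y,.155],vel=.15)
```

```text
0.1177 open [0.1753 0.1753 0.1753 0.1753 0.1753] mm 14.902174934581959 dF [-1.97  0.56  5.11] [0.5494 0.1178 0.0837] 5.975
0.2022 open [0.1076 0.1076 0.1076 0.1076 0.1076] mm 9.143049652877467 dF [-1.05 -0.19  7.3 ] [0.5511 0.2023 0.0837] 8.7667
0.2883 open [0.1449 0.1449 0.1449 0.1449 0.1449] mm 12.315536016074704 dF [0.05 0.16 5.35] [0.5527 0.2885 0.0837] 11.5667
```

The y = 0.288 blade reads 12.3 mm, against 14.9 and 9.1 for the others, so it's the middle one. I'll lift it and carry it to above the slot.

Run:
```python
from cell import r, optics
import numpy as np, cv2
from h import *
r.set_gripper(0.0,90); r.sleep(.1); print(r.current_opening(), r.current_tool_pos(), r.current_contact_force())
p=np.array(r.current_tool_pos())
r.move_linear([p[0],p[1],.20],vel=.12)
print("lift F",r.current_contact_force(),r.current_opening())
q=quat(np.deg2rad(90-8.9))
r.move_to([.5119,-.2594,.20],q)
r.move_linear([.5119,-.2594,.165],vel=.08); r.sleep(.3)
print(r.current_t(),r.current_tool_pos(),r.current_contact_force(),r.current_torque(),r.current_opening())
pos,rot=r.current_tool_pos(),r.current_ee_rot()
d=optics.get_image("wrist");cv2.imwrite("pics/w3.png",d["pixels"][:,:,::-1]);np.savez("w3.npz",pos=pos,rot=rot,**d)
d=optics.get_image("scene");cv2.imwrite("pics/s3.png",cv2.resize(d["pixels"][170:290,130:310,::-1],None,fx=4,fy=4));np.savez("s3.npz",**d)
d=optics.get_image("top");np.savez("t3.npz",**d)
```

```text
0.13374478456711078 [0.55276839 0.28851826 0.08383338] [-0.78310151  0.15735283  6.19542051]
lift F [-0.66989442  0.31193515 -1.41021955] 0.13150832754676392
15.875 [ 0.51202384 -0.25949614  0.16536745] [ 0.31661106 -0.80358465 -0.36995373] [0.00870698 0.02324692 0.0163819 ] 0.12875006134141306
```

View pics/w3.png

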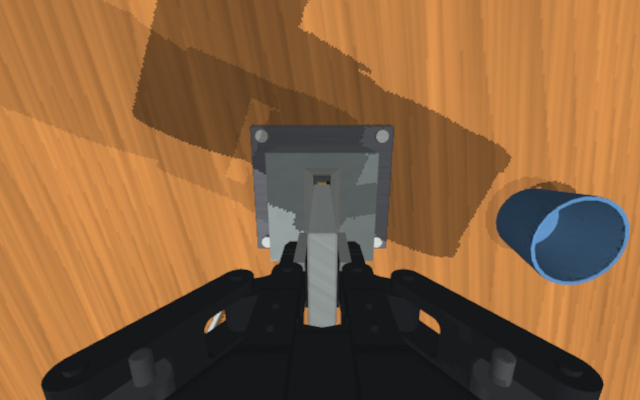

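View pics/s3.png

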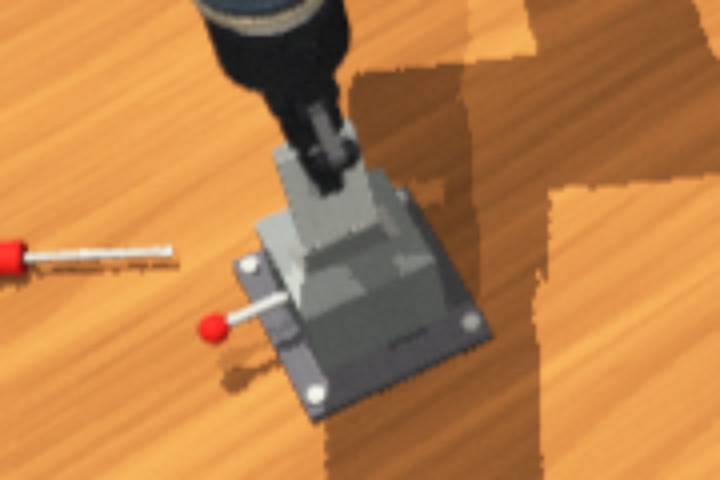

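The blade hangs upright between the pads with its foot just over the slot (wrist px about (322, 180)). I'll check the offset in the hand using this view's own depth.

Run:
```python
import numpy as np, cv2
from h import *
d=dict(np.load("w3.npz"));w=wcloud(d,d["pos"],d["rot"])
yaw=np.deg2rad(-8.9);ex=np.array([np.cos(yaw),np.sin(yaw)]);ey=np.array([-ex[1],ex[0]])
C=d["pos"][:2]
l=np.stack([(w[...,:2]-C)@ex,(w[...,:2]-C)@ey,w[...,2]],-1)*1000
for v in (185,190,200,210,220,230,245,270,300,320):
    row=l[v,290:355]; m=(row[:,2]>80)&(abs(row[:,0])<9)
    if m.any(): print(v,"cols",290+np.where(m)[0][[0,-1]],"x",row[m][[0,-1],0].round(1),"y",np.median(row[m][:,1]).round(1),"z",np.median(row[m][:,2]).round(1))
P=w[120:270,240:400].reshape(-1,3);q=P[abs(P[:,2]-.0745)<.004]
c=cv2.minAreaRect((q[:,:2]*1000).astype(np.float32));print(c)
top=P=l.reshape(-1,3);k=(top[:,2]>180)&(abs(top[:,0])<8)&(abs(top[:,1])<30);print(k.sum(),np.median(top[k],0),top[k].min(0),top[k].max(0))
# slot lead-in & edges by row
for v in (160,165,170,175,180):
    row=l[v,285:360]; print(v,(row[:,2]).round(0).astype(int)[::2].tolist())
cv2.imwrite("pics/c3.png",cv2.resize(d["pixels"][140:250,260:385,::-1],None,fx=5,fy=5,interpolation=0))
```

```text
185 cols [314 329] x [-4.9  5.8] y 24.9 z 92.7
190 cols [313 330] x [-5.2  6. ] y 24.8 z 108.1
200 cols [311 331] x [-5.6  5.9] y 25.0 z 133.6
210 cols [310 333] x [-5.4  6.3] y 25.0 z 152.7
220 cols [309 334] x [-5.2  6.1] y 25.0 z 167.5
230 cols [307 336] x [-5.6  6.5] y 25.0 z 179.8
245 cols [302 339] x [-8.9  8.8] y 20.1 z 183.7
270 cols [298 343] x [-8.8  8.8] y 9.2 z 183.9
300 cols [290 350] x [-8.8  8.9] y -4.5 z 184.5
320 cols [290 353] x [-7.8  8.8] y -14.3 z 184.6
((512.1564331054688, -259.05865478515625), (90.87515258789062, 86.3720932006836), 80.83723449707031)
9236 [-1.43363996e-01  1.05943172e+01  2.24561424e+02] [ -7.99709271 -18.98014771 180.00019694] [  7.99984927  25.58650319 246.53049407]
160 [74, 74, 74, 74, 75, 75, 75, 74, 74, 74, 75, 75, 74, 73, 75, 74, 75, 75, 74, 75, 75, 74, 74, 74, 75, 73, 75, 73, 74, 74, 74, 73, 75, 75, 75, 75, 73, 74]
165 [75, 75, 74, 74, 73, 75, 74, 74, 74, 75, 75, 74, 74, 75, 74, 74, 76, 76, 75, 76, 74, 75, 74, 75, 75, 76, 75, 74, 74, 75, 75, 74, 76, 74, 73, 75, 75, 75]
170 [75, 75, 73, 74, 75, -9223372036854775808, 74, 75, 74, 74, 72, 73, 73, 71, 72, 72, 72, 73, 71, 71, 73, 73, 72, 72, 73, 72, 73, 74, 75, 75, 74, 75, 75, 75, 76, 74, 74, 74]
175 [75, 74, 75, 74, 74, 75, 75, 74, 75, 74, 73, 71, 70, 70, 67, 67, 66, 67, 69, 68, 66, 68, 67, 69, 71, 70, 73, 74, 74, 75, 75, 74, 74, 75, 74, 74, 75, 74]
180 [75, 75, 74, 74, 74, 74, 75, 74, 75, 75, 72, 70, 69, 69, 51, 10, 14, 13, 12, 13, 12, 10, 42, 69, 71, 72, 73, 74, 75, 75, 75, 75, 74, 74, 75, 74, 75, 74]<stdin>:15: RuntimeWarning: invalid value encountered in cast
```

View pics/c3.png

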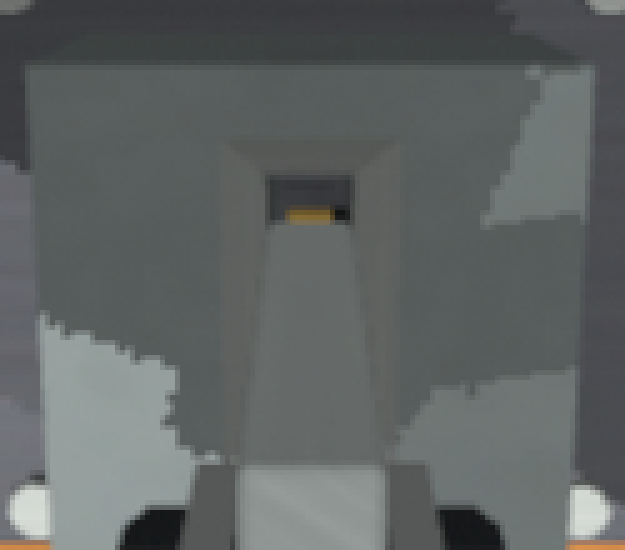

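The blade is centred in the hand to about 0.4 mm and over the slot to about 0.5 mm. I'll start the descent, with force monitoring and lateral compliance.

```bash
cat > desc.py <<'E'
from cell import r, optics
import numpy as np
from h import *
yaw=np.deg2rad(-8.9);ex=np.array([np.cos(yaw),np.sin(yaw)]);ey=np.array([-ex[1],ex[0]])
OFF=.0758
def depth(): return (.075-(r.current_tool_pos()[2]-OFF))*1000
def go(xy,z0,zs,F0,fzmax,vel=.012):
    xy=np.array(xy,float);log=[]
    for z in zs:
        r.move_linear([xy[0],xy[1],z],vel=vel)
        F=np.array(r.current_contact_force())-F0; fx,fy=F[:2]@ex,F[:2]@ey
        log.append((round(depth(),2),round(fx,1),round(fy,1),round(F[2],1),round(r.current_t(),2)))
        if abs(fx)>3: xy+=ex*np.clip(fx*4e-5,-3e-4,3e-4)
        if abs(fy)>3: xy+=ey*np.clip(fy*4e-5,-3e-4,3e-4)
        if F[2]>fzmax or abs(fx)>30 or abs(fy)>30: print("STOP");break
    for x in log: print(*x)
    return xy,z,log
E
python3 - <<'E'
from desc import *
F0=np.array(r.current_contact_force());np.save("F0.npy",F0);print(F0)
xy=np.array([.5121,-.2593])
r.move_linear([*xy,.150],vel=.05)
zs=np.arange(.149,.1355,-.001)
xy,z,_=go(xy,None,zs,F0,20)
np.save("xy.npy",[*xy,z]);print(xy,z,r.current_tool_pos(),r.current_opening(),r.current_torque())
E
```

```text
[ 0.02983005  0.1551384  -2.29625697]
1.69 0.1 -0.1 1.1 16.73
2.8 -0.0 -0.1 0.1 16.98
3.85 -0.5 -0.4 1.3 17.23
4.89 -0.4 0.0 1.7 17.48
5.86 -0.5 -0.2 1.7 17.73
6.87 -0.4 -0.1 1.4 17.98
7.88 0.2 -0.3 0.4 18.23
8.86 -0.0 -0.4 1.1 18.48
9.85 -1.1 -0.2 0.8 18.73
10.88 -0.2 -0.1 0.9 18.98
11.87 0.1 -0.3 0.2 19.23
12.85 0.4 -0.5 1.3 19.48
13.85 -0.9 -0.2 1.5 19.73
14.69 -3.0 -0.7 5.4 19.98
[ 0.5121 -0.2593] 0.13599999999999998 [ 0.51188203 -0.25929639  0.13611107] 0.13108320794177955 [0.03935295 0.77997403 0.04310624]
```

Run:
```python
from desc import *
F0=np.load("F0.npy");x,y,z=np.load("xy.npy")
xy,z,_=go([x,y],None,np.arange(z-.001,.1288,-.001),F0,30)
np.save("xy.npy",[*xy,z]);print(xy,z,r.current_tool_pos(),r.current_opening())
```

```text
15.53 -5.5 -0.1 10.2 20.23
16.4 -6.2 -0.3 10.3 20.48
17.15 -5.3 -0.2 12.6 20.73
18.7 -4.3 -1.9 6.7 20.98
19.68 -1.7 -1.8 5.7 21.23
20.71 -2.2 -0.4 6.5 21.48
21.73 -2.0 -1.4 7.3 21.73
[ 0.51125852 -0.25916823] 0.12899999999999998 [ 0.51137991 -0.25919902  0.12906774] 0.13576407554950579
```

Run:
```python
from desc import *
F0=np.load("F0.npy");x,y,z=np.load("xy.npy")
xy,z,_=go([x,y],None,np.arange(z-.0005,.1055,-.0005),F0,11.6,vel=.008)
np.save("xy.npy",[*xy,z]);print(xy,z,r.current_tool_pos(),r.current_opening())
```

```text
STOP
22.18 -1.6 -1.1 7.5 21.98
22.67 -2.9 0.1 8.6 22.23
23.15 -2.1 -0.6 8.1 22.48
23.65 -1.8 -1.0 7.8 22.73
24.16 -3.0 -0.5 7.8 22.98
24.6 -2.3 -0.2 7.7 23.23
25.12 -2.0 -0.7 8.8 23.48
25.62 -1.9 0.3 7.4 23.73
26.12 -2.1 -1.6 7.9 23.98
26.59 -2.0 -0.6 7.5 24.23
27.11 -2.2 -0.3 8.2 24.48
27.63 -2.1 -0.4 7.5 24.73
28.08 -2.3 -0.3 8.4 24.98
28.6 -1.9 0.6 8.4 25.23
29.12 -1.7 0.2 8.2 25.48
29.63 -2.1 -0.5 7.3 25.73
30.12 -1.8 -0.3 8.0 25.98
30.63 -3.2 -1.4 7.5 26.23
31.04 -2.5 -0.8 8.5 26.48
31.55 -2.1 0.3 7.7 26.73
32.09 -1.8 0.0 8.3 26.98
32.59 -1.6 0.5 8.3 27.23
33.09 -1.8 -0.2 8.0 27.48
33.48 -2.1 0.5 9.8 27.73
33.86 -3.1 -0.2 9.5 27.98
34.24 -3.0 -0.0 11.2 28.23
34.65 -1.3 0.4 11.9 28.48
[ 0.51077267 -0.25909215] 0.11549999999999996 [ 0.51126894 -0.25920684  0.11614777] 0.13323545584447238
```

```bash
python3 - <<'E'
from desc import *
F0=np.load("F0.npy");x,y,z=np.load("xy.npy")
xy,z,_=go([x,y],None,np.arange(z-.0005,.1125,-.0005),F0,15.2,vel=.008)
np.save("xy.npy",[*xy,z]);print(xy,z,r.current_tool_pos(),r.current_opening())
d=optics.get_image("wrist");np.savez("w4.npz",pos=r.current_tool_pos(),rot=r.current_ee_rot(),**d)
E
python3 - <<'E'
import numpy as np
from h import *
d=dict(np.load("w4.npz"));w=wcloud(d,d["pos"],d["rot"]);d3=dict(np.load("w3.npz"));w3=wcloud(d3,d3["pos"],d3["rot"])
for a,p in ((w3,d3["pos"]),(w,d["pos"])):
    print([(np.nanmedian(a[v,312:330,2])-p[2]).round(5) for v in (245,255,265,275,285,300)])
E
```

```text
35.12 -2.7 -0.5 13.0 28.73
35.54 -1.9 0.2 12.8 28.98
35.98 -2.5 0.0 12.7 29.23
36.44 -3.1 0.8 13.9 29.48
36.84 -2.9 0.4 15.0 29.73
[ 0.51065033 -0.25907299] 0.11299999999999996 [ 0.51125267 -0.25923432  0.11395688] 0.13332939719785944
[np.float64(0.01878), np.float64(0.01856), np.float64(0.01889), np.float64(0.01828), np.float64(0.01847), np.float64(0.0184)]
[np.float64(0.01851), np.float64(0.01888), np.float64(0.0188), np.float64(0.01873), np.float64(0.01829), np.float64(0.01872)]
```

Run:
```python
from desc import *
F0=np.load("F0.npy");x,y,z=np.load("xy.npy")
def fz(n=8):
    a=[]
    for _ in range(n): r.sleep(.05);a.append(r.current_contact_force()[2]-F0[2])
    return np.mean(a).round(2),np.std(a).round(2)
print(depth(),fz(),depth())
r.move_linear([x,y,z-.0004],vel=.008);print(depth(),fz(),depth())
r.move_linear([x,y,z-.0008],vel=.008);print(depth(),fz(),depth())
np.save("xy.npy",[x,y,z-.0008]);print(r.current_t())
```

```text
36.846512374918845 (np.float64(14.46), np.float64(0.62)) 36.854201188480275
37.209080557926185 (np.float64(15.27), np.float64(0.34)) 37.21259529723764
37.55550735064046 (np.float64(15.77), np.float64(0.45)) 37.5560997921504
31.475
```

Seat force is about 7.8 N over the drag, which puts it at roughly 3.2 mm by force and up to 4.2 mm by travel. Both are in range, so I'll release and check.

Run:
```python
from desc import *
import cv2
def bt(n):
    pos,rot=r.current_tool_pos(),r.current_ee_rot()
    d=optics.get_image("wrist");np.savez(n,pos=pos,rot=rot,**d);w=wcloud(d,pos,rot)
    l=(w[...,:2]-np.array([.5118,-.2592]))
    lx,ly=l@ex,l@ey;m=(abs(lx)<.005)&(ly>-.02)&(ly<.022)&(abs(w[...,2]-.132)<.008)
    n_=abs(w[...,2]-.0745)<.004; n_&=(abs(lx)<.04)&(abs(ly)<.042)
    print(n,m.sum(),"blade top",np.median(w[...,2][m]).round(5),np.mean(w[...,2][m]).round(5),"neck",np.median(w[...,2][n_]).round(5),n_.sum())
    return d
bt("a0.npz")
r.set_gripper(0.05,20); r.sleep(.1); print("reduced",r.current_contact_force(),r.current_tool_pos())
r.set_gripper(0.35); r.sleep(.2); print(r.current_contact_force(),r.current_opening(),r.current_tool_pos())
bt("a1.npz")
p=r.current_tool_pos()
r.move_linear([p[0],p[1],.22],vel=.1)
r.sleep(.2)
d=bt("a2.npz");cv2.imwrite("pics/a2.png",d["pixels"][:,:,::-1]);print(r.current_t(),r.current_contact_force())
```

```text
a0.npz 2060 blade top 0.13186 0.13186 neck 0.07439 9261
reduced [-3.28551282  0.85316757 14.13927514] [ 0.51129307 -0.25921424  0.11324963]
[-0.13452947  0.41622633 -0.6539185 ] 0.35083423103068917 [ 0.51060978 -0.25904665  0.11204274]
a1.npz 2039 blade top 0.13199 0.13199 neck 0.07431 9451
a2.npz 652 blade top 0.13206 0.13204 neck 0.07439 5303
33.8833 [ 0.264647   -0.00959326 -0.09147691]
```

View pics/a2.png

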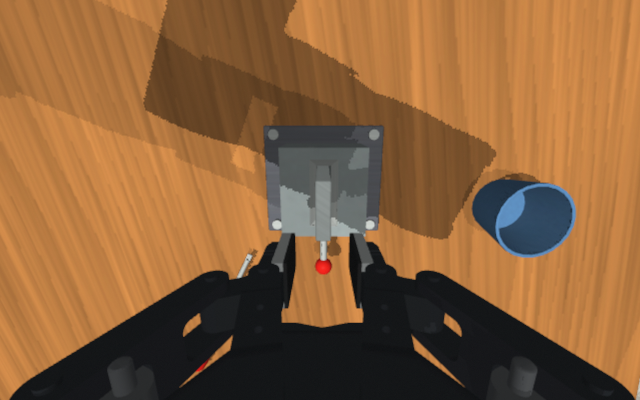

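Run:
```python
from desc import *
import cv2
a=optics.get_image("scene")["pixels"][:,:,::-1];b=optics.get_image("top")["pixels"][:,:,::-1]
cv2.imwrite("pics/fin.png",np.hstack([a[60:340,130:450],b[100:380,120:500]]));print(r.current_t())
```

```text
33.9833
```

View pics/fin.png

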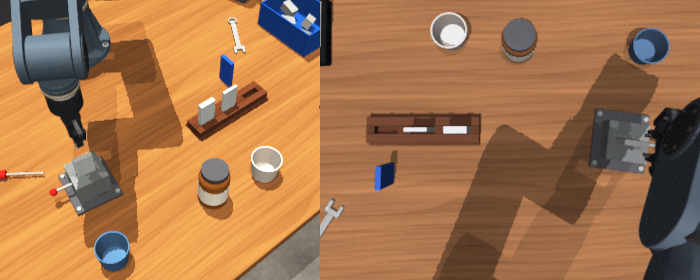

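The picture shows the blade upright in the neck (left half, about (85, 165)). The other two blades stand in the rack at (207, 110) and (230, 97), the cups and jar are upright, and the gripper is clear.

Run:
```python
from cell import r
r.hand_in(); print(r.current_t())
```

```text
the job is handed in; nothing more can be done
the job is handed in; nothing more can be done
```

The 12.5 mm blade is upright in the hopper neck slot and pressing the sprung seat down. I let go, backed the gripper clear and handed in at about 34 s; no verdict was reported.

- **Finding the blade:** pinching read 14.9, 9.1 and 12.3 mm at y = 0.118, 0.202 and 0.288, so I took the one at y = 0.288.
- **Insertion:** the brake's bevel took about 12.6 N to pass, then the drag was steady at about 8 N. The seat was first felt about 33.3 mm below the mouth. I stopped with the foot about 37.5 mm down, at 15.8 N.
- **How far the seat is pressed:** the two estimates disagree somewhat: 3.2 mm by force and up to 4.2 mm by travel. Both are within 2.5 to 4.5 mm. The force was still rising at about 1.4 N per mm, so the seat had not gone solid.
- **After release:** the blade top moved at most 0.2 mm, about the measuring noise. The last pictures showed the other two blades standing in the rack and the cups and jar upright. The gripper was clear, with about 0.3 N on the wrist.

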